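# Find the socket that fits the marked rig nut and hold it there

### The arm

A 6-joint arm with a two-finger parallel gripper is mounted at the origin on the work surface. World frame = base frame: x ahead of the robot, y to its left, z up, the work surface at z = 0. Lengths are in mm, angles in rad, forces in N, time in s.
With the tool pointing down it reaches from about 350 to 875 mm from the base axis. Payload 4.2 kg.
Tool frame: the origin (TCP) lies midway between the tips of the shut fingers; the grasp point (between the pads) lies 19 mm behind it; z points along the fingers, y is the line along which they close (so a half turn about z gives the same grasp; the last joint's range is limited). The gripper opens to 85 mm and grips with 20 to 120 N. Pads are 22 mm wide; open, the fingers measure 114 mm over their backs; the gripper's body (76 mm by 85 mm) begins 54 mm behind the grasp point. The pads swing forward as they close: fully open they stand 13 mm farther back than shut.
Start: joints at [1.418, 0.385, 0.008, 0, -1.194, -0.259], TCP at [250.129, 572.743, 231.312] pointing down, gripper open.
Joint ranges: [-3.14, 3.14], [-1.21, 2.06], [-1.07, 1.41], [-3.16, 2.05], [-2.99, -0.16], [-3.1, 3.1]. Speed limits (rad/s): [2.79, 2.79, 3.14, 3.14, 3.14, 3.14].

### API

Orientations are given as a unit quaternion [x, y, z, w].
In Python, from bench import read_state, get_image, job_done gives the robot as it stands.
- The arm moves only by the shell command python3 -m jog 'ROWS'. ROWS is JSON, a list of rows, each a list of 3 entries, a list of its own where there are three numbers: the shift along the world's x, y, z scaled (see below), then the turn, a rotation vector about the world's x, y, z scaled (see below), then the gripper's target within -1 to 1 (shut at 1, half-way at 0, fully open at -1). In form: [[[x, y, z], [wx, wy, wz], claw], ...]. A call has 1 to 20 rows; each row is the pose to reach, as a shift and turn from the pose commanded when the call began; what a row does not reach only later rows make up. The controller multiplies each number of a shift by 10 cm and each number of a turn by 120 degrees. A row lasts 1/10 s, in which the tool goes at most 50 mm and 8.59 degrees, less where a joint would pass 70% of its speed; a pose out of reach is approached as far as the arm can. A call with a number of a shift or a turn outside -1 to 1 is refused whole. A call with a gripper value outside its range is refused whole. The fingers move at their own pace and stop on an object; the grip force is fixed at half the most. Time passes only in rows, so rows that repeat a pose let the fingers close. It gives the time, the measured TCP pose, the force, the opening and the grip force at its end, in the units of the state.
- read_state(): the state, without advancing time (a new reading comes with each control period).
- get_image(name): name is "side" or "top" or "wrist"; returns a dict with "frame" (384x512x3 uint8, red, green, blue), "range_z" (384x512 float32, mm along the optical axis (not along the pixel's ray), 0 where there is no reading), "fx", "fy", "cx", "cy" (pixels), "distortion" ([k1, k2, p1, p2, k3] as OpenCV has them; the pictures are not rectified), "R" (3x3) and "t" (3): a world point X has camera coordinates R X + t. Camera axes: x right, y down, z forward; pixel columns grow to the right and rows downward; lengths in mm; the calibration is good to about 2 mm. A picture is of the moment at which its call begins.
- job_done(): hands the job in; it is judged then, once.
The state is a dict: "clock": time; "joints": joint angles; "joint_vel": joint speeds; "joint_efforts": joint torques, N m; "position": TCP position; "ee_rot": TCP orientation; "contact_force": force on the tool from outside, world axes, zero at the start; "wrist_torque": the same for the moment, N m; "gripper_width": finger opening in mm; "grasp_force": force on a finger pad.
Only numpy, scipy, OpenCV 4.12 (cv2) and the standard library are available. Lean on these libraries where they do the work, as an engineer would, in place of code of your own. Each camera call takes 0.05 s, during which the arm holds its last target. There are 200 camera calls.

### The job

One of the three nuts on the mining rig's foot plate stands inside the orange ring: find out by trying which of the three sockets from the blue mat fits it, that is, slides over the nut until its rim sits flush on the plate. Stand any socket that does not fit back upright on the blue mat, leave the fan, thermometer and screwdriver alone, and finish while still gripping the right socket, upright and fully seated on the ringed nut, without letting go.

Things in the scene. Friction and masses are not known exactly. Their poses are not given: they have to be found in the camera images.
- mat: fixed blue mat, 150 mm (its x) by 340 mm (its y), 3 mm thick, on the bench; origin at the centre of its underside, z up. The three sockets stand on it. Each socket's opening is 2 mm wider than one of the three nuts and deep enough for that nut with its stud
- marked_spot (a point): centre of the flat painted orange ring (58 mm inner, 74 mm outer diameter) round the nut to use, at the height of the foot plate's surface, 12 mm above the bench. A socket that fits goes down until its rim rests on the plate; a wrong one stops with its rim 8 mm or more above the plate, on top of the nut or (too shallow inside) on the stud's end
- foot_plate: fixed dark steel plate, 130 mm (its x) by 340 mm (its y), 12 mm thick, edged by 20 mm square grey rails standing 8 mm above it; origin at the centre of its underside, z up. Three nuts stand on it in a row along its y, 105 mm apart, the ringed one in the middle
- nut_a: fixed brass hex nut, 19 mm across flats, 16 mm tall (top 4 mm bevelled), on a steel stud 12 mm in diameter that stands 24 mm above the nut. Origin on its axis at the plate's surface; z up; +-x through two opposite flats (the hexagon repeats every 60 degrees). It may be the ringed nut or one of the others
- nut_b: fixed brass hex nut, 24 mm across flats, 16 mm tall (top 4 mm bevelled), on a steel stud 16 mm in diameter that stands 12 mm above the nut. Origin on its axis at the plate's surface; z up; +-x through two opposite flats (the hexagon repeats every 60 degrees). It may be the ringed nut or one of the others
- nut_c: fixed brass hex nut, 30 mm across flats, 16 mm tall (top 4 mm bevelled), on a steel stud 20 mm in diameter that stands 2 mm above the nut. Origin on its axis at the plate's surface; z up; +-x through two opposite flats (the hexagon repeats every 60 degrees). It may be the ringed nut or one of the others
- socket_1_center (a point): one of three steel sockets alike outside, mouth down on the mat, 80 mm tall: hexagonal skirt 44 mm across flats (50.8 corners), 45 mm tall, with a round collar above, 32 mm diameter, 35 mm tall. Point on its axis half-way up, 40 mm above the mouth rim; z up, +-x through two opposite flats; the hexagonal opening is parallel to the outer flats. 0.3 kg. Which nut it fits is unknown until tried
- socket_2_center (a point): one of three steel sockets alike outside, mouth down on the mat, 80 mm tall: hexagonal skirt 44 mm across flats (50.8 corners), 45 mm tall, with a round collar above, 32 mm diameter, 35 mm tall. Point on its axis half-way up, 40 mm above the mouth rim; z up, +-x through two opposite flats; the hexagonal opening is parallel to the outer flats. 0.3 kg. Which nut it fits is unknown until tried
- socket_3_center (a point): one of three steel sockets alike outside, mouth down on the mat, 80 mm tall: hexagonal skirt 44 mm across flats (50.8 corners), 45 mm tall, with a round collar above, 32 mm diameter, 35 mm tall. Point on its axis half-way up, 40 mm above the mouth rim; z up, +-x through two opposite flats; the hexagonal opening is parallel to the outer flats. 0.3 kg. Which nut it fits is unknown until tried
- fan: bystander: black square cooling fan, 80 by 80 by 25 mm, lying flat beyond the work; origin at the centre of its underside
- thermometer: bystander: white digital thermometer, 30 by 90 by 70 mm tall, standing beyond the work; origin at the centre of its underside
- screwdriver: bystander: screwdriver 160 mm long lying beyond the work; origin about its middle, on the bench
Things that resemble listed ones, but are neither listed nor needed, are in the scene too. Leave any purple look-alike of the part that bears socket_2_center alone.

How it is judged (in metres and radians):
At the end, for the whole second after the job is handed in: The fitting socket is seated on the ringed nut (rim within 3.5 mm of the plate, axes within 4 mm, tilt under 4 degrees) and still gripped (over 1.5 N); the other two stand on the blue mat (tilt under 6 degrees, axis inside the mat's edges) (((horizontal distance between socket_1_center and marked_spot below 0.004 m and z of socket_1_center in the frame of marked_spot below 0.0435 m and angle between socket_1_center's own z axis and vertical below 0.07 rad and contact force between the fingers and socket_1 above 1.5 N and angle between each of socket_2_center, socket_3_center's own z axis and vertical below 0.1 rad and z of socket_2_center in the frame of mat between 0.038 and 0.048 m and x of socket_2_center in the frame of mat between -0.075 and 0.075 m and y of socket_2_center in the frame of mat between -0.17 and 0.17 m and z of socket_3_center in the frame of mat between 0.038 and 0.048 m and x of socket_3_center in the frame of mat between -0.075 and 0.075 m and y of socket_3_center in the frame of mat between -0.17 and 0.17 m) or (horizontal distance between socket_2_center and marked_spot below 0.004 m and z of socket_2_center in the frame of marked_spot below 0.0435 m and angle between socket_2_center's own z axis and vertical below 0.07 rad and contact force between the fingers and socket_2 above 1.5 N and angle between each of socket_1_center, socket_3_center's own z axis and vertical below 0.1 rad and z of socket_1_center in the frame of mat between 0.038 and 0.048 m and x of socket_1_center in the frame of mat between -0.075 and 0.075 m and y of socket_1_center in the frame of mat between -0.17 and 0.17 m and z of socket_3_center in the frame of mat between 0.038 and 0.048 m and x of socket_3_center in the frame of mat between -0.075 and 0.075 m and y of socket_3_center in the frame of mat between -0.17 and 0.17 m) or (horizontal distance between socket_3_center and marked_spot below 0.004 m and z of socket_3_center in the frame of marked_spot below 0.0435 m and angle between socket_3_center's own z axis and vertical below 0.07 rad and contact force between the fingers and socket_3 above 1.5 N and angle between each of socket_1_center, socket_2_center's own z axis and vertical below 0.1 rad and z of socket_1_center in the frame of mat between 0.038 and 0.048 m and x of socket_1_center in the frame of mat between -0.075 and 0.075 m and y of socket_1_center in the frame of mat between -0.17 and 0.17 m and z of socket_2_center in the frame of mat between 0.038 and 0.048 m and x of socket_2_center in the frame of mat between -0.075 and 0.075 m and y of socket_2_center in the frame of mat between -0.17 and 0.17 m))); the arm keeps its last pose, push and grip.
It fails at once if the fan was disturbed (moved over 30 mm) (distance of fan from where it was at the start of the episode above 0.03 m).
It fails at once if the thermometer was disturbed (moved over 30 mm) (distance of thermometer from where it was at the start of the episode above 0.03 m).
It fails at once if the screwdriver was disturbed (moved over 30 mm) (distance of screwdriver from where it was at the start of the episode above 0.03 m).
It also fails if it takes over 72 s, if anything falls off the work surface, if the arm or the gripper's body presses on something with over 40 N, if the wrist force passes 120 N, or if a joint passes its speed limit or range.

## Working session

There is one attempt and no reset: what is moved stays moved. The work goes in short steps, Python scripts to look and compute and a shell command to move; the robot and the scene stay as the last step left them, time stands still between calls to the robot, and variables do not carry over. Pictures are saved under pics/ and viewed, at most 10 in all, crops included, and the job is handed in when it is done.

```bash
mkdir -p pics; cat > h.py <<'E'
import numpy as np,cv2,pickle
from bench import read_state,get_image
def snap(n,f):
    im=get_image(n); pickle.dump(im,open(f'pics/{f}.pkl','wb')); cv2.imwrite(f'pics/{f}.png',im['frame'][:,:,::-1]); return im
def load(f): return pickle.load(open(f'pics/{f}.pkl','rb'))
def ray(im,u,v):
    K=np.array([[im['fx'],0,im['cx']],[0,im['fy'],im['cy']],[0,0,1.]])
    p=cv2.undistortPoints(np.array([[[u,v]]],float),K,np.array(im['distortion'],float))[0,0]
    R=np.array(im['R']);t=np.array(im['t']); return -R.T@t, R.T@np.array([p[0],p[1],1.])
def atz(im,u,v,z):
    o,d=ray(im,u,v); return o+d*(z-o[2])/d[2]
def dep(im,u,v):
    o,d=ray(im,u,v); return o+d*im['range_z'][int(round(v)),int(round(u))]
E
python3 - <<'E'
from h import *
a=snap('top','top0');b=snap('side','side0')
cv2.imwrite('pics/both.png',cv2.resize(np.vstack([a['frame'],b['frame']])[:,:,::-1],None,fx=.78,fy=.78))
cv2.imwrite('pics/topbig.png',cv2.resize(a['frame'][:,:,::-1],(800,600)))
print(read_state())
E
```

```text
{'clock': 0.1, 'joints': array([ 1.41758060e+00,  3.85510908e-01,  6.76780296e-03, -4.48573086e-04,
       -1.19399588e+00, -2.58638064e-01]), 'joint_vel': array([ 0.00010598, -0.00191647,  0.00254116,  0.00116318,  0.00029232,
        0.00034984]), 'joint_efforts': array([-4.83778458e-04, -3.93321168e+01,  1.88928688e+01,  4.19796824e+00,
       -2.60387140e-03,  4.58045633e-06]), 'position': array([249.94366362, 572.28146481, 230.31217003]), 'ee_rot': array([ 9.78854476e-01, -2.04555439e-01, -1.57006025e-04,  9.80965112e-04]), 'contact_force': array([ 0.460619  ,  0.20651667, -1.03554797]), 'wrist_torque': array([0.02767781, 0.02412806, 0.01478751]), 'grasp_force': 0.0, 'gripper_width': 85.68134541185921}
```

View pics/topbig.png

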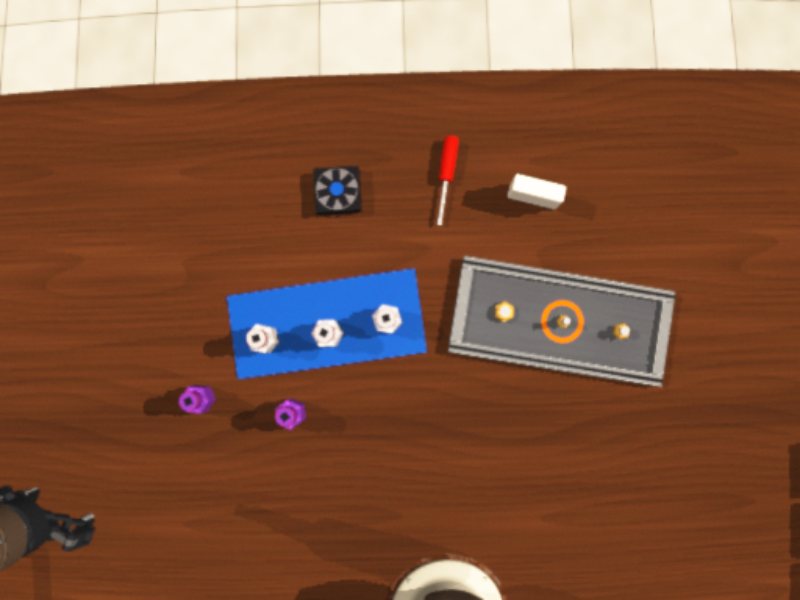

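View pics/side0.png

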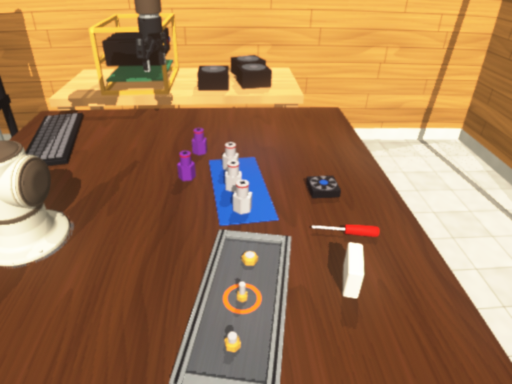

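The top view (800 px scale) shows the mat with three sockets at about (262,338), (327,333) and (387,318). The ringed nut is at (563,321), and two purple decoys stand at (196,400) and (290,413). Next I'll enlarge it to read accurate positions.

```bash
python3 - <<'E'
from h import *
a=load('top0')['frame'][:,:,::-1]
c1=cv2.resize(a[165:275,110:280],None,fx=4.7,fy=4.7,interpolation=cv2.INTER_CUBIC)
c2=cv2.resize(a[160:250,280:440],None,fx=5,fy=5,interpolation=cv2.INTER_CUBIC)
cv2.imwrite('pics/c1.png',c1);cv2.imwrite('pics/c2.png',c2)
im=load('top0')
print('cam',-np.array(im['R']).T@np.array(im['t']))
for u,v in [(167,216),(209,213),(248,204),(360,206)]: print(dep(im,u,v))
# ring by colour, mat by colour
h=cv2.cvtColor(im['frame'],cv2.COLOR_RGB2HSV)
f=im['frame'].astype(int)
m=((f[...,0]>180)&(f[...,1]>70)&(f[...,1]<170)&(f[...,2]<60)).astype(np.uint8); m[:150]=0
y,x=np.nonzero(m); 
P=np.array([atz(im,u,v,12)[:2] for u,v in zip(x,y)])
d=np.linalg.norm(P-atz(im,360,206,12)[:2],axis=1); P=P[d<50]; P=P[np.linalg.norm(P-np.median(P,0),axis=1)>20]
print('ring',cv2.minEnclosingCircle(P.astype(np.float32)),cv2.fitEllipse(P.astype(np.float32)))
m=((f[...,2]>150)&(f[...,0]<80)).astype(np.uint8);m[:150]=0
y,x=np.nonzero(m);P=np.array([atz(im,u,v,3)[:2] for u,v in zip(x,y)],np.float32);print('mat',cv2.minAreaRect(P),cv2.boxPoints(cv2.minAreaRect(P)))
E
```

```text
cam [ 478.31652678   40.65872763 1285.38441415]
[495.53255795 299.3626853   85.7076335 ]
[500.71718124 189.69778888  82.40237943]
[521.43796808  87.71904901  83.40579386]
[ 509.33987883 -210.15263875   47.26434413]
ring ((511.8949890136719, -215.92613220214844), 36.90573501586914) ((512.0044555664062, -216.04376220703125), (66.43032836914062, 66.96668243408203), 66.14517974853516)
mat ((518.894287109375, 201.6170196533203), (149.41436767578125, 340.1092529296875), 6.802619934082031) [[424.5702  361.62546]
 [464.85593  23.91055]
 [613.2184   41.60858]
 [572.9326  379.3235 ]]
```

View pics/c1.png

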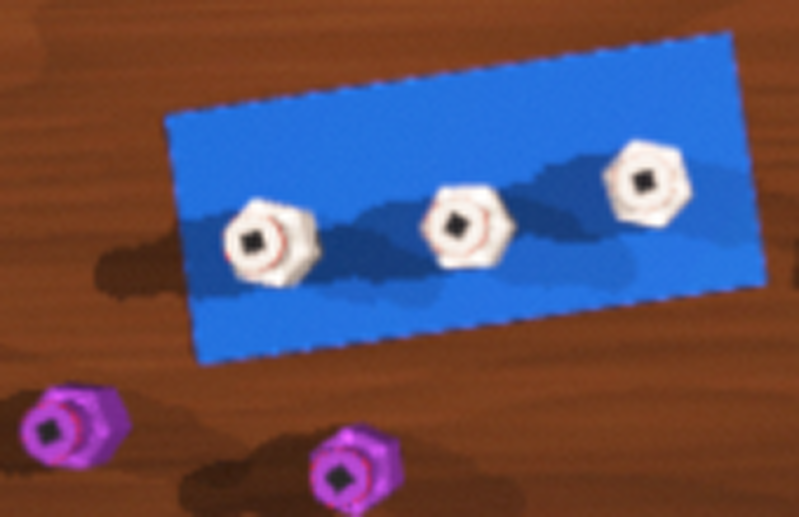

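View pics/c2.png

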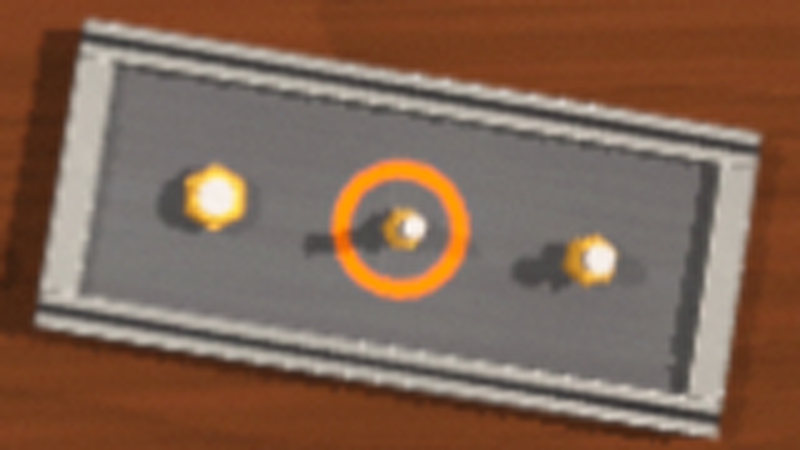

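```bash
python3 - <<'E'
from h import *
im=load('top0')
for n,(u,v) in dict(s1=(163.6,216.3),s2=(207,212.9),s3=(247,203.5),p1=(110+50/4.7,165+431/4.7),p2=(110+340/4.7,165+478/4.7)).items(): print(n,atz(im,u,v,83 if n[0]=='s' else 80))
for n,(x,y,z) in dict(na=(405,228,28),stud=(412,228,52),nc=(214,197,30),nb=(590,260,28)).items(): print(n,atz(im,280+x/5,160+y/5,z))
w=get_image('wrist'); s=read_state()
print(w['R'],-np.array(w['R']).T@w['t'],w['fx'])
E
python3 -m jog '[[[0.5,-0.5,0],[0,0,0],-1],[[0.9,-1,0],[0,0,0],-1],[[0.9,-1,0],[0,0,0],-1]]'
python3 -m jog '[[[0.4,-0.5,0],[0,0,0],-1],[[0.8,-1,0],[0,0,0],-1],[[0.8,-1,0],[0,0,0],-1]]'
```

```text
s1 [494.99967309 308.94753074  83.        ]
s2 [501.09522485 194.83512044  83.        ]
s3 [522.8167553   90.29635751  83.        ]
p1 [391.50824462 426.34524241  80.        ]
p2 [362.82361684 262.78125562  80.        ]
na [ 510.83281888 -216.83499325   28.        ]
stud [ 510.10774584 -215.68406844   52.        ]
nc [ 530.41857258 -112.97050162   30.        ]
nb [ 490.53270556 -318.17534272   28.        ]
[[-0.40095123 -0.91609788  0.00167018]
 [-0.87868546  0.38509126  0.2821641 ]
 [-0.25913311  0.11166648 -0.9593647 ]] [316.10462026 544.13145827 372.10114143] 317.48742271687763
clock: 0.45
position: [341.1, 470.6, 230.9]
ee_rot: [0.979, -0.205, -0.0, 0.001]
contact_force: [-0.3, 0.2, 0.3]
gripper_width: 85.4
grasp_force: 0.0
clock: 0.75
position: [421.4, 369.9, 231.1]
ee_rot: [0.979, -0.206, -0.0, 0.0]
contact_force: [0.1, 0.2, -0.0]
gripper_width: 85.4
grasp_force: 0.0
```

```bash

python3 -m jog '[[[0.3,-0.5,0],[0,0,0],-1],[[0.6,-1,0],[0,0,0],-1],[[0.6,-1,0],[0,0,0],-1]]'
python3 -m jog '[[[0.15,-0.5,0],[0,0,0],-1],[[0.15,-0.6,0],[0,0,0],-1],[[0.15,-0.6,0],[0,0,0],-1]]'
python3 - <<'E'
from h import *
w=snap('wrist','w1'); cv2.imwrite('pics/w1b.png',cv2.resize(w['frame'][:,:,::-1],(800,600)))
E
```

```text
clock: 1.05
position: [481.2, 269.3, 231.0]
ee_rot: [0.978, -0.206, -0.0, 0.001]
contact_force: [-0.2, 0.6, -0.3]
gripper_width: 85.7
grasp_force: 0.0
clock: 1.35
position: [495.1, 210.9, 231.2]
ee_rot: [0.979, -0.206, -0.0, 0.0]
contact_force: [1.4, 0.1, 0.2]
gripper_width: 85.1
grasp_force: 0.0
```

View pics/w1b.png

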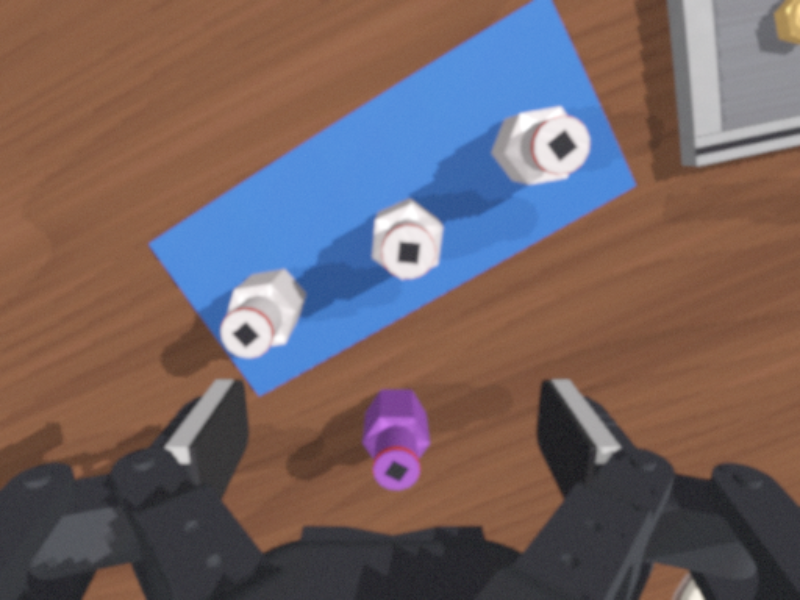

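The wrist view (800 px scale) shows the socket tops at (246,334), (409,252) and (562,145), and a purple decoy at (396,470). I'll get centres and yaws from the square holes and check the yaws against the skirt edges.

```bash
cat >> h.py <<'E'
def hole(im,u,v,z=83,r=14):
    g=cv2.cvtColor(im['frame'],cv2.COLOR_RGB2GRAY); big=cv2.resize(g,None,fx=8,fy=8,interpolation=cv2.INTER_CUBIC)
    m=np.zeros_like(big); cv2.circle(m,(int(u*8),int(v*8)),int(r*8*.8),255,-1)
    b=((big<110)&(m>0)).astype(np.uint8)
    cs=max(cv2.findContours(b,0,cv2.CHAIN_APPROX_NONE)[0],key=cv2.contourArea)[:,0]
    P=np.array([atz(im,(x+.5)/8-.5,(y+.5)/8-.5,z)[:2] for x,y in cs],np.float32)
    (c,s,a)=cv2.minAreaRect(P); return np.round(c,1),np.round(s,1),round(a%90,1)
E
python3 - <<'E'
from h import *
w=load('w1')
for u,v in [(246,334),(409,252),(562,145)]: print(hole(w,u*.64,v*.64))
# skirt corners (z 48) direction check
for e in [((522,112),(562,105)),((408,200),(443,225)),((293,272),(303,298))]:
    p,q=[atz(w,a*.64,b*.64,48) for a,b in e]; d=q-p; print(np.linalg.norm(d),(np.degrees(np.arctan2(d[1],d[0]))+90)%60)
fr=w['frame'][50:240,120:400]
E
```

```text
(array([497.9, 310.8]), array([10.6, 10.4]), 15.8)
(array([504.6, 196.8]), array([10.5, 10.5]), 60.2)
(array([526.3,  92.8]), array([10.8, 10.8]), 16.1)
25.276330099721594 46.46735407196233
28.213128718074948 1.1673363405403734
19.20572130868178 23.937169067388822
```

```bash

for i in 1 2 3 4; do python3 -m jog '[[[0,-0.5,0],[0,0,0],-1],[[0,-1,0],[0,0,0],-1],[[0,-1,0],[0,0,0],-1]]' | grep posi; done
python3 -m jog '[[[0,-0.1,0],[0,0,0],-1],[[0,-0.1,0],[0,0,0],-1],[[0,-0.1,0],[0,0,0],-1]]'
python3 - <<'E'
from h import *
w=snap('wrist','w2'); cv2.imwrite('pics/w2b.png',cv2.resize(w['frame'][80:280,130:400,::-1],(800,593),interpolation=cv2.INTER_CUBIC))
print(read_state()['position'])
E
```

```text
position: [494.2, 110.1, 231.3]
position: [494.7, 10.2, 231.3]
position: [495.3, -89.7, 231.1]
position: [495.8, -189.6, 230.9]
clock: 2.9
position: [495.6, -195.9, 231.3]
ee_rot: [0.979, -0.203, 0.0, -0.0]
contact_force: [0.0, 0.3, -0.0]
gripper_width: 85.3
grasp_force: 0.0
[ 495.51509371 -195.9209883   231.36057524]
```

View pics/w2b.png

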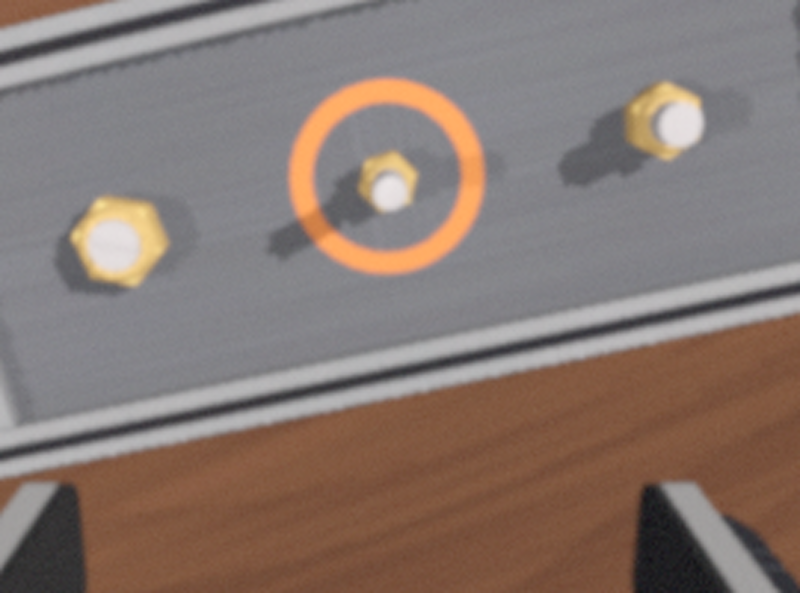

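The ringed nut is the smallest, with a tall stud (nut_a), and the ring is centred at about crop (388,176). I'll enlarge the nut to get its yaw.

```bash
python3 - <<'E'
from h import *
w=load('w2'); f=w['frame']
cv2.imwrite('pics/nut.png',cv2.resize(f[125:157,241:283,::-1],None,fx=18,fy=18,interpolation=cv2.INTER_CUBIC))
h=f.astype(int)
m=(h[...,0]-h[...,2]>110)&(h[...,0]>215); y,x=np.nonzero(m)
P=np.array([atz(w,u,v,12)[:2] for u,v in zip(x,y)]);c=atz(w,130+388/2.963,80+176/2.963,12)[:2]
r=np.linalg.norm(P-c,axis=1);P=P[(r>24)&(r<45)];print('ring',cv2.fitEllipse(cv2.convexHull(P.astype(np.float32))),cv2.minEnclosingCircle(P.astype(np.float32)))
print('stud',atz(w,130+390/2.963,80+191/2.963,52))
E
```

```text
ring ((514.7838134765625, -215.15431213378906), (72.81385803222656, 73.04570007324219), 102.33198547363281) ((514.7546997070312, -215.08836364746094), 36.65607833862305)
stud [ 514.99290289 -215.63831148   52.        ]
```

View pics/nut.png

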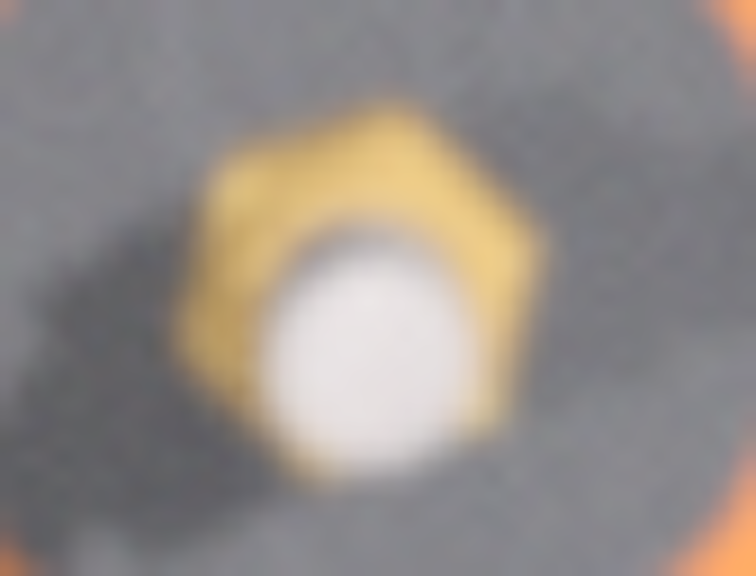

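```bash
python3 - <<'E'
from h import *
w=load('w2'); K=np.array([[w['fx'],0,w['cx']],[0,w['fy'],w['cy']],[0,0,1.]])
t=read_state()['position']
for dz in (0,10,20,29): print(dz,cv2.projectPoints(np.array([t+[0,0,dz]]),cv2.Rodrigues(np.array(w['R']))[0],np.array(w['t']),K,np.array(w['distortion']))[0].ravel())
c=[(405,103),(545,240),(500,435),(305,480),(180,340),(215,165)]
P=np.array([atz(w,241+a/18-.5,125+b/18-.5,26)[:2] for a,b in c]);print(P.mean(0))
d=np.roll(P,-1,0)-P;print(np.linalg.norm(d,axis=1),(np.degrees(np.arctan2(d[:,1],d[:,0]))+90)%60)
a,b=[atz(w,130+x/2.963,80+y/2.963,z) for x,y,z in((113,245,30),(679,122,40))];d=b-a;print('row yaw',np.linalg.norm(d),np.degrees(np.arctan2(d[1],d[0]))+90)
E
```

```text
0 [251.91187335 249.04929335]
10 [251.97109669 258.94665924]
20 [252.03831744 270.19879745]
29 [252.10704479 281.72353135]
[ 515.35710148 -215.26433879]
[11.85245134 12.14123275 12.20707692 11.48431396 10.77732424 12.00336564] [52.66605562 54.35719059 49.62804884 48.19833834 55.18004668 54.49528259]
row yaw 209.03243652017272 -10.794231816178922
```

```bash

python3 -m jog '[[[0.15,0.5,0],[0,0,0],-1],[[0.3,1,0],[0,0,0],-1],[[0.3,1,0],[0,0,0],-1]]' | grep posi
python3 -m jog '[[[0,0.5,0],[0,0,0],-1],[[0,1,0],[0,0,0],-1],[[0,1,0],[0,0,0],-1]]' | grep posi
python3 -m jog '[[[0,0.5,0],[0,0,0],-1],[[0,0.88,-0.3],[0,0,0],-1],[[0,0.88,-0.8],[0,0,0],-1],[[0,0.88,-1],[0,0,0],-1],[[0,0.88,-1],[0,0,0],-1]]'
python3 - <<'E'
from h import *
w=snap('wrist','w3');K=np.array([[w['fx'],0,w['cx']],[0,w['fy'],w['cy']],[0,0,1.]])
u,v=cv2.projectPoints(np.array([[526.3,92.8,83]]),cv2.Rodrigues(np.array(w['R']))[0],np.array(w['t']),K,np.array(w['distortion']))[0].ravel()
print(u,v,hole(w,u,v,83,20))
E
```

```text
position: [526.5, -92.5, 231.6]
position: [525.2, 7.8, 231.6]
clock: 4.05
position: [522.6, 90.2, 128.1]
ee_rot: [0.979, -0.204, -0.003, 0.002]
contact_force: [0.0, -0.4, 0.8]
gripper_width: 85.1
grasp_force: 0.0
245.10073087238635 212.12759368485575 (array([526.7,  92.3]), array([11.5, 11.6]), 16.4)
```

```bash

python3 -m jog '[[[0.02,0.01,-0.35],[0,0,0],-1],[[0.02,0.01,-0.72],[0,0,0],-1],[[0.02,0.01,-0.74],[0,0,0],-1],[[0.02,0.01,-0.74],[0,0,0],1],[[0.02,0.01,-0.74],[0,0,0],1],[[0.02,0.01,-0.74],[0,0,0],1],[[0.02,0.01,-0.74],[0,0,0],1],[[0.02,0.01,-0.74],[0,0,0],1],[[0.02,0.01,-0.74],[0,0,0],1],[[0.02,0.01,-0.74],[0,0,0],1],[[0.02,0.01,-0.74],[0,0,0],1]]'
python3 - <<'E'
from h import *
w=snap('wrist','w4');K=np.array([[w['fx'],0,w['cx']],[0,w['fy'],w['cy']],[0,0,1.]])
u,v=cv2.projectPoints(np.array([[526.3,92.8,83]]),cv2.Rodrigues(np.array(w['R']))[0],np.array(w['t']),K,np.array(w['distortion']))[0].ravel()
print(read_state()['position'],u,v)
try: print(hole(w,u,v,83,24))
except Exception as e: print(e)
E
```

```text
clock: 5.2
position: [528.2, 92.0, 59.3]
ee_rot: [0.979, -0.204, 0.001, -0.001]
contact_force: [-0.8, -1.0, 6.9]
gripper_width: 30.3
grasp_force: 58.9
[528.23425786  91.96738361  59.30101999] 251.9042453294248 278.7356275323846
(array([526.9,  93. ]), array([12.7, 13. ]), 16.5)
```

View pics/w4.png

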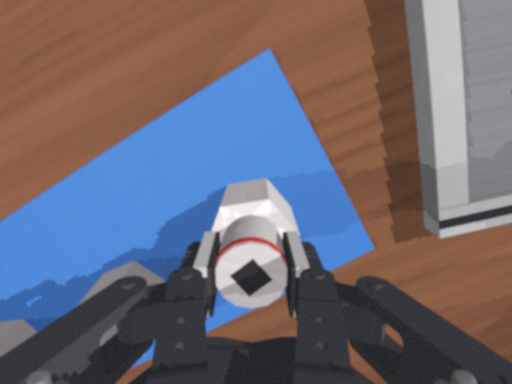

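The socket is held, with the square hole at about (251,277) in the wrist view. I'll lift it and measure the offset in the grip.

```bash
cat >> h.py <<'E'
def held(name,off):
    w=snap('wrist',name);K=np.array([[w['fx'],0,w['cx']],[0,w['fy'],w['cy']],[0,0,1.]])
    s=read_state();p=s['position'];
    u,v=cv2.projectPoints(np.array([p+[-1,1,off]]),cv2.Rodrigues(np.array(w['R']))[0],np.array(w['t']),K,np.array(w['distortion']))[0].ravel()
    c,sz,a=hole(w,u,v,p[2]+off,24); print('tcp',p.round(1),'hole',c,sz,a,'off',(c-p[:2]).round(1)); return c,a
E
python3 -m jog '[[[0,0,0.4],[0,0,0],1],[[0,0,0.75],[0,0,0],1],[[0,0,0.75],[0,0,0],1]]'
python3 -c "
from h import *
held('w5',23.7)"
```

```text
clock: 5.55
position: [530.3, 93.0, 137.5]
ee_rot: [0.979, -0.204, 0.005, -0.003]
contact_force: [1.0, 0.4, -2.8]
gripper_width: 30.1
grasp_force: 60.7
tcp [528.3  92.5 134.7] hole [527.3  94.6] [13.  13.3] 16.2 off [-1.   2.1]
```

```bash

python3 -m jog '[[[0,-0.5,0],[0,0,0.05],1],[[-0.04,-1,0],[0,0,0.05],1],[[-0.04,-1,0],[0,0,0.05],1]]' | grep posi
python3 -m jog '[[[0,-0.5,0],[0,0,0],1],[[-0.04,-1,0],[0,0,0],1],[[-0.04,-1,0],[0,0,0],1]]' | grep posi
python3 -m jog '[[[0,-0.5,0],[0,0,0],1],[[-0.05,-0.9,0],[0,0,0],1],[[-0.05,-1.0,0],[0,0,0],1],[[-0.05,-1.0,0],[0,0,0],1]]' | grep posi
python3 -m jog '[[[0,-0.1,0],[0,0,0],1],[[0,-0.1,0],[0,0,0],1],[[0,-0.1,0],[0,0,0],1],[[0,-0.1,0],[0,0,0],1]]'
python3 -c "
from h import *
held('w6',23.7)
w=load('w6');h=w['frame'].astype(int)
m=(h[...,0]-h[...,2]>110)&(h[...,0]>200); y,x=np.nonzero(m)
P=np.array([atz(w,u,v,12)[:2] for u,v in zip(x,y)]);r=np.linalg.norm(P-[514.8,-215.2],axis=1)
print(len(x),np.sort(r[(r>20)&(r<60)])[[0,-1]])"
```

```text
position: [519.9, -12.7, 130.1]
position: [516.7, -112.3, 130.3]
position: [513.0, -209.0, 130.7]
clock: 7.0
position: [514.3, -217.5, 132.3]
ee_rot: [0.988, -0.152, -0.0, -0.0]
contact_force: [-0.2, 0.7, -2.9]
gripper_width: 29.8
grasp_force: 61.6
tcp [ 514.2 -217.6  132.4] hole [ 513.  -216.6] [12.9 13.3] 22.0 off [-1.2  1. ]
1418 [28.91331096 36.77519416]
```

```bash

python3 -m jog '[[[0.02,0.013,-0.1],[0,0,0],1],[[0.02,0.013,-0.2],[0,0,0],1],[[0.02,0.013,-0.2],[0,0,0],1]]' | tail -5
python3 -m jog '[[[0,0,-0.05],[0,0,0],1],[[0,0,-0.1],[0,0,0],1],[[0,0,-0.15],[0,0,0],1],[[0,0,-0.2],[0,0,0],1],[[0,0,-0.2],[0,0,0],1]]' | tail -5
python3 -m jog '[[[0,0,-0.05],[0,0,0],1],[[0,0,-0.08],[0,0,0],1],[[0,0,-0.08],[0,0,0],1]]' |tail -5
```

```text
position: [514.6, -216.4, 110.0]
ee_rot: [0.988, -0.153, -0.002, -0.0]
contact_force: [1.2, 0.1, -3.3]
gripper_width: 30.1
grasp_force: 61.6
position: [515.5, -216.9, 91.4]
ee_rot: [0.988, -0.153, -0.001, -0.0]
contact_force: [-0.6, -0.1, -2.4]
gripper_width: 30.2
grasp_force: 61.6
position: [515.8, -216.9, 83.8]
ee_rot: [0.988, -0.153, -0.001, -0.0]
contact_force: [0.2, 0.1, -3.3]
gripper_width: 30.5
grasp_force: 61.6
```

```bash

python3 -m jog '[[[0,0,-0.02],[0,0,0],1],[[0,0,-0.04],[0,0,0],1],[[0,0,-0.04],[0,0,0],1]]' | tail -5
python3 -m jog '[[[0,0,-0.02],[0,0,0],1],[[0,0,-0.04],[0,0,0],1],[[0,0,-0.04],[0,0,0],1]]' |tail -5
python3 -c "
from h import *
held('w7',23.7)"
```

```text
position: [515.9, -216.9, 80.1]
ee_rot: [0.988, -0.153, -0.0, -0.0]
contact_force: [-1.0, -0.2, -4.0]
gripper_width: 29.8
grasp_force: 61.6
position: [516.4, -217.0, 77.2]
ee_rot: [0.988, -0.153, 0.0, 0.0]
contact_force: [-1.3, 1.0, 2.2]
gripper_width: 30.3
grasp_force: 62.5
tcp [ 516.5 -217.1   77.2] hole [ 515.2 -216.1] [12.9 13.3] 22.1 off [-1.3  1. ]
```

```bash

python3 -m jog '[[[0,0,-0.02],[0,0,0],1],[[0,0,-0.03],[0,0,0],1],[[0,0,-0.03],[0,0,0],1]]' | tail -5
python3 -c "
from h import *
held('w8',23.7)"
```

```text
position: [516.9, -217.2, 77.0]
ee_rot: [0.988, -0.152, 0.001, 0.001]
contact_force: [-4.8, 3.7, 18.7]
gripper_width: 29.9
grasp_force: 64.1
tcp [ 516.9 -217.2   77. ] hole [ 515.7 -216.3] [13.  13.3] 22.4 off [-1.2  0.9]
```

It stopped with the rim about 8.7 mm above the plate as the force rose, so this socket is bottoming on the stud and does not fit. I'll return it to its spot on the mat.

```bash

python3 -m jog '[[[0,0,0.2],[0,0,0],1],[[0,0,0.5],[0,0,0],1],[[0,0,0.6],[0,0,0],1],[[0,0,0.6],[0,0,0],1]]' |grep posi
python3 -m jog '[[[0,0.5,0],[0,0,0],1],[[0.04,1,0],[0,0,0],1],[[0.04,1,0],[0,0,0],1]]' | grep posi
python3 -m jog '[[[0,0.5,0],[0,0,0],1],[[0.04,1,0],[0,0,0],1],[[0.04,1,0],[0,0,0],1]]' | grep posi
python3 -m jog '[[[0,0.5,0],[0,0,0],1],[[0.03,1,0],[0,0,0],1],[[0.03,1,0],[0,0,0],1],[[0.03,1,0],[0,0,0],1]]' | grep posi
python3 -m jog '[[[0,0.1,0],[0,0,0],1],[[0,0.1,-0.3],[0,0,0],1],[[0,0.1,-0.6],[0,0,0],1],[[0,0.1,-0.6],[0,0,0],1],[[0,0.1,-0.6],[0,0,0],1]]'
```

```text
position: [517.1, -217.0, 134.5]
position: [519.5, -112.7, 131.5]
position: [524.2, -12.7, 131.8]
position: [526.2, 83.5, 131.6]
clock: 11.05
position: [527.3, 92.2, 73.3]
ee_rot: [0.988, -0.153, -0.0, 0.001]
contact_force: [1.0, -0.2, -1.8]
gripper_width: 30.0
grasp_force: 62.1
```

```bash

python3 -m jog '[[[0,0,-0.05],[0,0,0],1],[[0,0,-0.1],[0,0,0],1],[[0,0,-0.12],[0,0,0],1],[[0,0,-0.13],[0,0,0],1],[[0,0,-0.13],[0,0,0],1]]' | tail -5
python3 -m jog '[[[0,0,-0.01],[0,0,0],1],[[0,0,-0.01],[0,0,0],1]]' | tail -5
```

```text
position: [527.2, 93.1, 60.4]
ee_rot: [0.988, -0.153, 0.0, -0.0]
contact_force: [-0.1, -0.2, -3.8]
gripper_width: 30.2
grasp_force: 62.1
position: [527.4, 93.2, 59.5]
ee_rot: [0.988, -0.153, 0.0, -0.0]
contact_force: [0.0, 0.2, -2.8]
gripper_width: 30.6
grasp_force: 62.4
```

```bash

python3 -m jog '[[[0,0,0],[0,0,0],-1],[[0,0,0],[0,0,0],-1],[[0,0,0],[0,0,0],-1],[[0,0,0],[0,0,0],-1],[[0,0,0],[0,0,0],-1],[[0,0,0.4],[0,0,0],-1],[[0,0,0.75],[0,0,0],-1],[[-0.1,0.4,0.75],[0,0,0],-1],[[-0.23,0.8,0.75],[0,0,0],-1],[[-0.23,1,0.75],[0,0,0],-1],[[-0.23,1,0.75],[0,0,0],-1],[[-0.23,1,0.75],[0,0,0],-1]]'
python3 - <<'E'
from h import *
w=snap('wrist','w9');K=np.array([[w['fx'],0,w['cx']],[0,w['fy'],w['cy']],[0,0,1.]])
for c in ([504.6,196.8,83],[526.5,93,83]):
  u,v=cv2.projectPoints(np.array([c]),cv2.Rodrigues(np.array(w['R']))[0],np.array(w['t']),K,np.array(w['distortion']))[0].ravel()
  print(u,v,hole(w,u,v,83,20), np.median(w['range_z'][int(v)-2:int(v)+3,int(u)-2:int(u)+3]))
E
```

```text
clock: 12.95
position: [503.8, 193.1, 134.2]
ee_rot: [0.988, -0.153, -0.0, 0.0]
contact_force: [0.1, 0.2, -0.2]
gripper_width: 85.3
grasp_force: 0.0
245.75103376385474 213.23322492893107 (array([504.7, 196.2]), array([11.5, 11.6]), 60.1) 206.00584
396.7605340588226 132.52581931895475 (array([525.5,  93.1]), array([11.7, 11.8]), 22.5) 191.14923
```

View pics/w9.png

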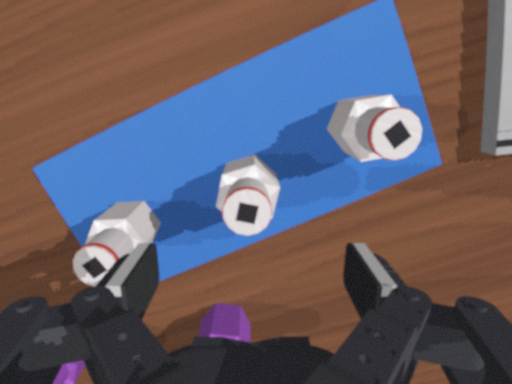

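Socket 3 stands upright again at (396,133), and socket 2's hole is at (247,213), so I'll grip socket 2 next.

```bash

python3 -m jog '[[[0.01,0.03,-0.35],[0,0,0],-1],[[0.01,0.03,-0.65],[0,0,0],-1],[[0.01,0.03,-0.75],[0,0,0],-1],[[0.01,0.03,-0.75],[0,0,0],1],[[0.01,0.03,-0.75],[0,0,0],1],[[0.01,0.03,-0.75],[0,0,0],1],[[0.01,0.03,-0.75],[0,0,0],1],[[0.01,0.03,-0.75],[0,0,0],1],[[0.01,0.03,-0.75],[0,0,0],1],[[0.01,0.03,-0.75],[0,0,0],1],[[0.01,0.03,-0.75],[0,0,0],1]]'
python3 -c "
from h import *
held('w10',23.7)"
python3 -m jog '[[[0,0,0.4],[0,0,0],1],[[0,0,0.75],[0,0,0],1],[[0,0,0.75],[0,0,0],1],[[0,-0.4,0.75],[0,0,0],1],[[0.02,-0.9,0.75],[0,0,-0.03],1],[[0.02,-1,0.75],[0,0,-0.067],1],[[0.02,-1,0.75],[0,0,-0.067],1]]' | tail -6
python3 -c "
from h import *
held('w11',23.7)"
```

```text
clock: 14.1
position: [506.0, 196.4, 61.0]
ee_rot: [0.988, -0.153, 0.001, -0.001]
contact_force: [-1.7, -1.8, 6.7]
gripper_width: 29.9
grasp_force: 59.1
tcp [506.  196.4  60.9] hole [506.  196.9] [12.8 13. ] 60.1 off [0.  0.5]
clock: 14.85
position: [505.7, 94.0, 133.0]
ee_rot: [0.975, -0.224, -0.001, 0.001]
contact_force: [0.2, -0.6, -3.1]
gripper_width: 29.9
grasp_force: 61.1
tcp [506.2  95.1 133.3] hole [505.9  94.6] [12.7 12.6] 51.3 off [-0.3 -0.5]
```

My path passed close to socket 3, so I'm checking that it is still standing before going on.

```bash
python3 - <<'E'
from h import *
b=snap('side','side1');t=snap('top','top1')
a=cv2.resize(b['frame'][120:250,140:300],None,fx=2.5,fy=2.5);c=cv2.resize(t['frame'][160:290,120:280],None,fx=2.5,fy=2.5)
cv2.imwrite('pics/chk.png',np.hstack([a,c])[:,:,::-1])
E
```

```text
(no output)
```

View pics/chk.png

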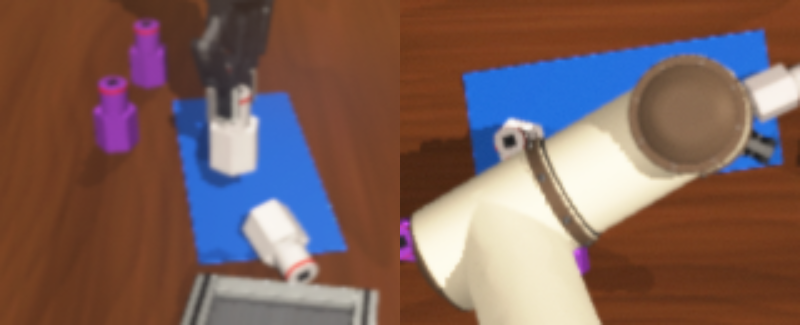

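Socket 3 was knocked over by the carried one and now lies at the mat's plate-side edge. That was my path error. I'll test socket 2 first, then stand socket 3 back up.

```bash

python3 -m jog '[[[0,0,0.2],[0,0,0],1],[[0,-0.4,0.2],[0,0,0],1],[[0.03,-0.9,0.2],[0,0,0],1],[[0.03,-1,0.2],[0,0,0],1]]' | grep posi
python3 -m jog '[[[0,-0.5,0],[0,0,0],1],[[0.03,-1,0],[0,0,0],1],[[0.03,-1,0],[0,0,0],1]]' | grep posi
python3 -m jog '[[[0,-0.5,0],[0,0,0],1],[[0.03,-0.9,0],[0,0,0],1],[[0.03,-1,-0.1],[0,0,0],1],[[0.03,-1,-0.2],[0,0,0],1],[[0.03,-1,-0.2],[0,0,0],1]]' | grep posi
python3 -m jog '[[[0,-0.1,0],[0,0,0],1],[[0,-0.1,0],[0,0,0],1],[[0,-0.1,0],[0,0,0],1]]' | tail -6
python3 -c "
from h import *
held('w12',22.1)"
```

```text
position: [509.6, -6.0, 153.9]
position: [513.2, -107.4, 153.8]
position: [514.7, -202.5, 131.8]
clock: 16.5
position: [516.6, -213.5, 134.8]
ee_rot: [0.975, -0.221, 0.001, -0.0]
contact_force: [-0.1, -0.2, -3.6]
gripper_width: 29.8
grasp_force: 61.8
tcp [ 516.5 -213.6  134.8] hole [ 515.8 -212.5] [13.  13.1] 51.6 off [-0.7  1.1]
```

```bash

python3 -m jog '[[[-0.008,-0.03,-0.1],[0,0,0],1],[[-0.008,-0.03,-0.2],[0,0,0],1],[[-0.008,-0.03,-0.2],[0,0,0],1],[[-0.008,-0.03,-0.2],[0,0,0],1]]' | tail -5
python3 -c "
from h import *
held('w13',22.1)"
python3 -m jog '[[[0,0,-0.07],[0,0,0],1],[[0,0,-0.14],[0,0,0],1],[[0,0,-0.2],[0,0,0],1],[[0,0,-0.2],[0,0,0],1]]' | tail -5
python3 -m jog '[[[0,0,-0.04],[0,0,0],1],[[0,0,-0.06],[0,0,0],1],[[0,0,-0.08],[0,0,0],1],[[0,0,-0.08],[0,0,0],1]]' |tail -5
```

```text
position: [515.0, -217.0, 113.6]
ee_rot: [0.975, -0.222, -0.001, 0.0]
contact_force: [0.4, -0.9, -2.7]
gripper_width: 29.9
grasp_force: 61.8
tcp [ 515.3 -217.   114.1] hole [ 514.5 -216. ] [13.1 13. ] 52.5 off [-0.8  1. ]
position: [514.4, -216.8, 92.9]
ee_rot: [0.975, -0.222, -0.001, 0.0]
contact_force: [0.3, 0.0, -3.6]
gripper_width: 29.9
grasp_force: 61.8
position: [516.1, -217.3, 88.8]
ee_rot: [0.975, -0.221, 0.001, 0.0]
contact_force: [-2.8, 1.3, 8.7]
gripper_width: 29.9
grasp_force: 63.4
```

It stopped with the rim about 19 mm above the plate, matching the shallow socket meant for nut_c, so it does not fit. I'll put it back on a raised path.

```bash

python3 -m jog '[[[0,0,0.4],[0,0,0],1],[[0,0,0.7],[0,0,0],1],[[0,0.3,0.7],[0,0,0],1],[[-0.02,0.8,0.7],[0,0,0],1],[[-0.02,1,0.7],[0,0,0],1],[[-0.02,1,0.7],[0,0,0],1]]' |grep posi
for i in 1 2; do python3 -m jog '[[[0,0.5,0],[0,0,0],1],[[-0.02,1,0],[0,0,0],1],[[-0.02,1,0],[0,0,0],1]]' | grep posi;done
python3 -m jog '[[[0,0.5,0],[0,0,0],1],[[-0.02,0.9,0],[0,0,0],1],[[-0.02,1,0],[0,0,0],1],[[-0.02,1,0],[0,0,0],1]]' | grep posi
python3 -m jog '[[[0,0.13,0],[0,0,0],1],[[0,0.13,-0.3],[0,0,0],1],[[0,0.13,-0.7],[0,0,0],1],[[0,0.13,-0.7],[0,0,0],1],[[0,0.13,-0.7],[0,0,0],1]]'
```

```text
position: [513.3, -114.7, 156.6]
position: [511.9, -13.2, 156.6]
position: [510.4, 87.0, 156.6]
position: [507.6, 183.5, 156.1]
clock: 19.9
position: [507.8, 195.2, 86.5]
ee_rot: [0.975, -0.222, -0.0, 0.001]
contact_force: [1.7, 0.0, -2.6]
gripper_width: 30.3
grasp_force: 62.0
```

```bash

python3 -m jog '[[[0,0,-0.1],[0,0,0],1],[[0,0,-0.18],[0,0,0],1],[[0,0,-0.23],[0,0,0],1],[[0,0,-0.25],[0,0,0],1],[[0,0,-0.26],[0,0,0],1],[[0,0,-0.26],[0,0,0],1]]' | tail -5
python3 -m jog '[[[0,0,0],[0,0,0],-1],[[0,0,0],[0,0,0],-1],[[0,0,0],[0,0,0],-1],[[0,0,0],[0,0,0],-1],[[0,0,0],[0,0,0],-1],[[0,0,0.4],[0,0,0],-1],[[0,0,0.8],[0,0,0],-1],[[0,-0.4,1],[0,0,0],-1],[[0,-0.8,1],[0,0,0],-1],[[0,-0.8,1],[0,0,0],-1],[[0,-0.8,1],[0,0,0],-1]]'
python3 - <<'E'
from h import *
w=snap('wrist','w14'); cv2.imwrite('pics/w14b.png',cv2.resize(w['frame'][:,:,::-1],(800,600),interpolation=cv2.INTER_CUBIC))
E
```

```text
position: [507.3, 195.9, 61.1]
ee_rot: [0.975, -0.222, 0.0, 0.0]
contact_force: [-3.3, -2.1, 2.9]
gripper_width: 30.0
grasp_force: 62.9
clock: 21.6
position: [507.4, 115.3, 160.6]
ee_rot: [0.975, -0.223, 0.0, -0.0]
contact_force: [0.0, 0.6, 0.1]
gripper_width: 85.2
grasp_force: 0.0
```

View pics/w14b.png

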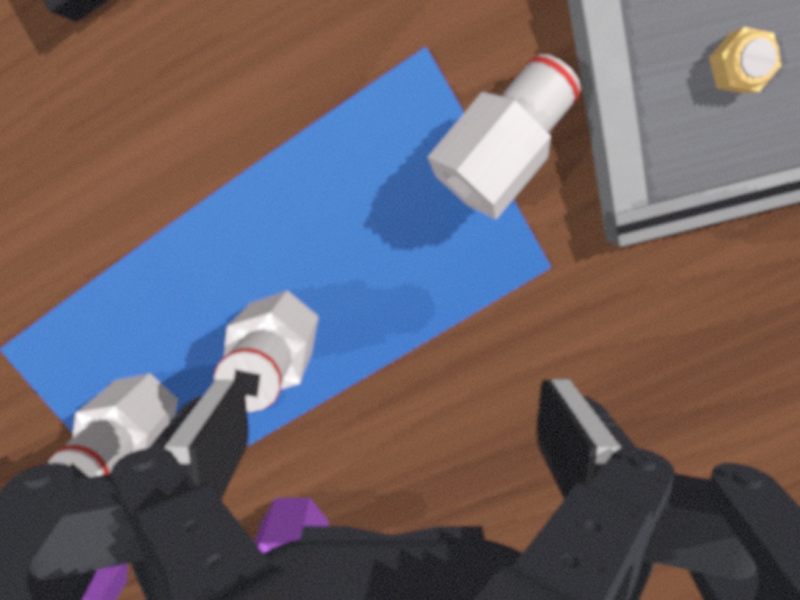

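Socket 2 stands at (250,370). Socket 3 lies flat, its mouth at about (465,185) and its collar end at (555,80), beside the plate's rail. Next I'll get its axis in world coordinates.

```bash
python3 - <<'E'
from h import *
w=load('w14')
f=w['frame'].astype(int)
U,V=np.meshgrid(np.arange(270,376),np.arange(25,145))
X=np.array([dep(w,u,v) for u,v in zip(U.ravel(),V.ravel())])
print('wood z',dep(w,320,40)[2],'mat z',dep(w,200,130))
c=f[V.ravel(),U.ravel()]; k=(c.min(1)>120)&(X[:,2]>8)
k&=~((U.ravel()>372))
Q=X[k]; 
# restrict to blob
m=np.zeros(f.shape[:2],np.uint8); m[V.ravel()[k],U.ravel()[k]]=1
n,l,st,ce=cv2.connectedComponentsWithStats(m); print(st)
i=l[88,310]; kk=l[V.ravel(),U.ravel()]==i
Q=X[kk&k];print(len(Q),Q[:,2].max())
r=cv2.minAreaRect(Q[:,:2].astype(np.float32));print(r,cv2.boxPoints(r))
for n,(u,v) in dict(mouthtop1=(430,157),mouthtop2=(493,217),colltopend=(555,80),rail=(590,130),railnear=(612,235),skirt_c=(495,150)).items(): print(n,dep(w,u*.64,v*.64).round(1))
for n,(u,v) in dict(mt1=(430,157),mt2=(493,217),st1=(487,93),st2=(549,143)).items(): print(n,atz(w,u*.64,v*.64,36).round(1))
E
```

```text
wood z -1.7956605529243461 mat z [566.46452433 140.4914864    1.60745758]
[[     0      0    512    384 191468]
 [   347     35     25     22     87]
 [   274     40     94    101   5053]]
5053 302.33239315716094
((559.4566650390625, 31.574689865112305), (66.72160339355469, 85.92607116699219), 24.23556900024414) [[511.40024  57.05695]
 [546.672   -21.29607]
 [607.51306   6.09243]
 [572.24133  84.44545]]
mouthtop1 [561.3  67.6  31.1]
mouthtop2 [517.2  49.5  29.1]
colltopend [568.8  -6.1  32.6]
rail [534.2 -24.8   2.9]
railnear [473.5 -12.9  12.7]
skirt_c [551.2  38.1  47.4]
mt1 [561.5  67.9  36. ]
mt2 [518.6  50.4  36. ]
st1 [577.7  28.7  36. ]
st2 [541.5   9.1  36. ]
```

```bash

python3 -m jog '[[[0.2,-0.3,0],[0,0,-0.07],-1],[[0.45,-0.8,0],[0,0,-0.14],-1],[[0.45,-0.88,0],[0,0,-0.21],-1],[[0.45,-0.88,0],[0,0,-0.28],-1],[[0.45,-0.88,0],[0,0,-0.3375],-1],[[0.45,-0.88,0],[0,0,-0.3375],-1],[[0.45,-0.88,0],[0,0,-0.3375],-1]]'
python3 - <<'E'
from h import *
w=snap('wrist','w15'); f=w['frame'].astype(int);K=np.array([[w['fx'],0,w['cx']],[0,w['fy'],w['cy']],[0,0,1.]])
pr=lambda X:cv2.projectPoints(np.array([X],float),cv2.Rodrigues(np.array(w['R']))[0],np.array(w['t']),K,np.array(w['distortion']))[0].ravel().round(0)
for n,X in dict(mouth=(539,58,25),junc=(557,17,25),end=(571,-15,25),cornerL=(562,68,25),cornerR=(516,48,25)).items(): print(n,pr(X))
m=((f.min(2)>110)&(w['range_z']>0)).astype(np.uint8)
n,l,st,ce=cv2.connectedComponentsWithStats(m)
for i in range(1,n):
  if st[i,4]>400: print(st[i],ce[i].round(), )
# row profile extents of blob at junction/mouth
u,v=pr((546,42,47)).astype(int); i=l[v,u]; print('at',u,v,i)
for r in range(st[i,1],st[i,1]+st[i,3],12):
  x=np.nonzero(l[r]==i)[0]; print(r,x.min(),x.max())
E
```

```text
clock: 22.35
position: [552.4, 28.8, 159.9]
ee_rot: [0.839, -0.544, -0.0, 0.0]
contact_force: [0.1, -1.2, 0.3]
gripper_width: 85.3
grasp_force: 0.0
mouth [252. 213.]
junc [252. 166.]
end [252. 126.]
cornerL [225. 213.]
cornerR [279. 213.]
[199   0  49  67 760] [222.  32.]
[  212     0   261   167 24013] [335.  63.]
[ 349    0  142  175 1789] [420.  86.]
[ 39  26  85  59 863] [81. 55.]
[ 223  131   59   91 4365] [252. 180.]
[  0 195  36  69 739] [ 20. 232.]
[105 242  45  55 782] [126. 268.]
[353 242  45  55 774] [376. 268.]
[ 204  304   48   38 1403] [229. 323.]
at 252 203 8
131 247 259
143 235 270
155 235 270
167 224 280
179 223 280
191 223 280
203 223 280
215 224 279
```

The blob matches the prediction: axis at column 252, skirt/collar junction near row 166. I'll descend, grip the skirt and lift.

```bash

python3 -m jog '[[[0,0,-0.45],[0,0,0],-1],[[0,0,-0.9],[0,0,0],-1],[[0,0,-1],[0,0,0],-1],[[0,0,-1],[0,0,0],-1]]' | tail -5
python3 -m jog '[[[0,0,-0.2],[0,0,0],-1],[[0,0,-0.4],[0,0,0],-1],[[0,0,-0.52],[0,0,0],-1],[[0,0,-0.52],[0,0,0],1],[[0,0,-0.52],[0,0,0],1],[[0,0,-0.52],[0,0,0],1],[[0,0,-0.52],[0,0,0],1],[[0,0,-0.52],[0,0,0],1],[[0,0,-0.52],[0,0,0],1],[[0,0,-0.52],[0,0,0],1]]' | tail -6
python3 -m jog '[[[0,0,0.3],[0,0,0],1],[[0,0,0.6],[0,0,0],1],[[0,0,0.9],[0,0,0],1],[[0,0,1],[0,0,0],1],[[0,0,1],[0,0,0],1]]' | tail -5
```

```text
position: [551.6, 28.0, 59.1]
ee_rot: [0.839, -0.545, -0.001, 0.002]
contact_force: [0.7, -0.4, 0.8]
gripper_width: 85.5
grasp_force: 0.0
clock: 23.8
position: [553.5, 28.2, 10.3]
ee_rot: [0.838, -0.545, 0.001, -0.001]
contact_force: [-1.2, -1.3, 6.0]
gripper_width: 48.0
grasp_force: 61.3
position: [553.0, 28.4, 109.7]
ee_rot: [0.838, -0.546, 0.001, -0.002]
contact_force: [0.4, -0.1, -3.1]
gripper_width: 48.4
grasp_force: 63.4
```

```bash

python3 -m jog '[[[0,0,0.3],[0,0,0.07],1],[[0.1,0.2,0.5],[0,0,0.14],1],[[0.2,0.4,0.5],[0,0,0.21],1],[[0.25,0.67,0.5],[0,0,0.28],1],[[0.25,0.67,0.5],[0,0,0.35],1],[[0.25,0.67,0.5],[0,0,0.42],1],[[0.25,0.67,0.5],[0,0,0.49],1],[[0.25,0.67,0.5],[0,0,0.5525],1],[[0.25,0.67,0.5],[0,0,0.5525],1],[[0.25,0.67,0.5],[0,0,0.5525],1]]' | tail -6
python3 -m jog '[[[0,0,0],[0,-0.07,0],1],[[0,0,0],[0,-0.14,0],1],[[0,0,0],[0,-0.21,0],1],[[0,0,0],[0,-0.28,0],1],[[0,0,0],[0,-0.35,0],1],[[0,0,0],[0,-0.42,0],1],[[0,0,0],[0,-0.49,0],1],[[0,0,0],[0,-0.56,0],1],[[0,0,0],[0,-0.625,0],1],[[0,0,0],[0,-0.625,0],1],[[0,0,0],[0,-0.625,0],1]]'
python3 -c "
from h import *
from scipy.spatial.transform import Rotation as R
s=read_state();print(R.from_quat(s['ee_rot']).as_matrix().round(3),s['joints'].round(2))"
```

```text
clock: 25.3
position: [576.5, 94.8, 156.5]
ee_rot: [1.0, -0.0, -0.002, 0.0]
contact_force: [-0.1, 0.1, -3.1]
gripper_width: 47.9
grasp_force: 63.5
clock: 26.4
position: [573.5, 132.7, 220.8]
ee_rot: [0.917, -0.045, 0.389, 0.083]
contact_force: [-0.5, 1.3, -3.8]
gripper_width: 48.1
grasp_force: 63.6
[[ 0.694 -0.146  0.705]
 [-0.018 -0.982 -0.186]
 [ 0.72   0.117 -0.684]] [ 0.3   0.13 -0.93  2.05 -0.45 -0.77]
```

Tilting outward runs into a joint limit, so I'll undo it and tilt towards the base instead.

```bash

python3 -m jog '[[[0,0,0],[0,0.07,0],1],[[0,0,0],[0,0.14,0],1],[[0,0,0],[0,0.21,0],1],[[0,0,0],[0,0.28,0],1],[[0,0,0],[0,0.35,0],1],[[0,0,0],[0,0.42,0],1],[[0,0,0],[0,0.49,0],1],[[0,0,0],[0,0.56,0],1],[[0,0,0],[0,0.625,0],1],[[0,0,0],[0,0.625,0],1],[[0,0,0],[0,0.625,0],1],[[0,0,0],[0,0.625,0],1]]'
python3 -c "
from h import *
from scipy.spatial.transform import Rotation as R
s=read_state();print(R.from_quat(s['ee_rot']).as_matrix().round(3),s['joints'].round(2))"
```

```text
clock: 27.6
position: [575.9, 134.7, 222.5]
ee_rot: [0.973, 0.013, -0.213, 0.092]
contact_force: [0.3, -0.2, -3.3]
gripper_width: 48.1
grasp_force: 63.5
[[ 0.909  0.065 -0.412]
 [-0.013 -0.983 -0.185]
 [-0.417  0.174 -0.892]] [ 0.49  0.58  0.24 -0.03 -1.7   1.11]
```

```bash
cat >> h.py <<'E'
from scipy.spatial.transform import Rotation as Ro
def down(yaw,tilt=0):
    y=np.radians(yaw); x=np.array([np.cos(y),np.sin(y),0]);z=np.array([0,0,-1.]); R0=np.column_stack([x,np.cross(z,x),z])
    return Ro.from_rotvec(np.cross(z,x)*np.radians(tilt))*Ro.from_matrix(R0)
def delta(Rt,pt,Rc=None,pc=None):
    s=read_state(); Rc=Rc or Ro.from_quat(s['ee_rot']); pc=s['position'] if pc is None else pc
    print('shift',((np.array(pt)-pc)/100).round(3),'turn',((Rt*Rc.inv()).as_rotvec()/np.radians(120)).round(4))
E
python3 -c "
from h import *
delta(down(-80),[520,85,180]); delta(down(-170.7),[510,85,150],down(-80),np.array([520,85,180]))
R=down(-170.7,75);print(R.as_matrix().round(2)); delta(R,[505,85,150],down(-170.7),np.array([510,85,150]))"
```

```text
shift [-0.559 -0.497 -0.425] turn [-0.0694 -0.2332 -0.6664]
shift [-0.1  0.  -0.3] turn [ 0.     -0.     -0.7558]
[[-0.26 -0.16 -0.95]
 [-0.04  0.99 -0.16]
 [ 0.97 -0.   -0.26]]
shift [-0.05  0.    0.  ] turn [-0.101   0.6168  0.    ]
```

```bash

python3 -m jog '[[[-0.1,-0.1,0],[-0.007,-0.023,-0.066],1],[[-0.2,-0.2,-0.1],[-0.014,-0.046,-0.133],1],[[-0.3,-0.3,-0.2],[-0.021,-0.07,-0.2],1],[[-0.56,-0.5,-0.3],[-0.028,-0.093,-0.266],1],[[-0.56,-0.5,-0.42],[-0.035,-0.116,-0.333],1],[[-0.56,-0.5,-0.42],[-0.042,-0.14,-0.4],1],[[-0.56,-0.5,-0.42],[-0.049,-0.163,-0.466],1],[[-0.56,-0.5,-0.42],[-0.056,-0.186,-0.533],1],[[-0.56,-0.5,-0.42],[-0.063,-0.21,-0.6],1],[[-0.56,-0.5,-0.42],[-0.0694,-0.2332,-0.6664],1],[[-0.56,-0.5,-0.42],[-0.0694,-0.2332,-0.6664],1],[[-0.56,-0.5,-0.42],[-0.0694,-0.2332,-0.6664],1]]' | head -3
python3 -m jog '[[[0,0,0],[0,0,-0.07],1],[[0,0,0],[0,0,-0.14],1],[[0,0,0],[0,0,-0.21],1],[[0,0,0],[0,0,-0.28],1],[[0,0,0],[0,0,-0.35],1],[[0,0,0],[0,0,-0.42],1],[[0,0,0],[0,0,-0.49],1],[[0,0,0],[0,0,-0.56],1],[[0,0,0],[0,0,-0.63],1],[[0,0,0],[0,0,-0.7],1],[[0,0,0],[0,0,-0.756],1],[[0,0,0],[0,0,-0.756],1],[[0,0,0],[0,0,-0.756],1]]'
python3 -c "
from h import *
print(read_state()['joints'].round(2))
delta(down(-170.7,75),[505,85,160])"
```

```text
clock: 28.8
position: [518.9, 84.1, 180.1]
ee_rot: [0.767, -0.642, 0.0, 0.002]
clock: 30.1
position: [519.6, 84.0, 180.0]
ee_rot: [-0.083, 0.997, 0.001, -0.002]
contact_force: [-0.3, 0.5, -3.5]
gripper_width: 48.0
grasp_force: 63.6
[ 0.47  0.27 -0.3  -0.   -1.   -1.87]
shift [-0.146  0.01  -0.2  ] turn [-1.025e-01  6.145e-01 -5.000e-04]
```

```bash

python3 -m jog '[[[-0.02,0,0],[-0.01,0.06,0],1],[[-0.05,0,0],[-0.02,0.12,0],1],[[-0.08,0,0],[-0.03,0.18,0],1],[[-0.1,0,0],[-0.04,0.24,0],1],[[-0.12,0,0],[-0.05,0.3,0],1],[[-0.14,0,0],[-0.06,0.36,0],1],[[-0.14,0,0],[-0.07,0.42,0],1],[[-0.14,0,0],[-0.08,0.48,0],1],[[-0.14,0,0],[-0.09,0.54,0],1],[[-0.14,0,0],[-0.1025,0.6145,0],1],[[-0.14,0,0],[-0.1025,0.6145,0],1],[[-0.14,0,0],[-0.1025,0.6145,0],1]]'
python3 -c "
from h import *
s=read_state();print(s['joints'].round(2),Ro.from_quat(s['ee_rot']).as_matrix().round(3))"
```

```text
clock: 31.3
position: [505.6, 84.0, 178.4]
ee_rot: [-0.064, 0.791, -0.05, -0.606]
contact_force: [0.3, -0.3, -2.4]
gripper_width: 47.9
grasp_force: 63.7
[ 0.36  0.91  0.36 -0.26 -2.31 -1.8 ] [[-0.257 -0.162 -0.953]
 [-0.041  0.987 -0.157]
 [ 0.966 -0.002 -0.26 ]]
```

```bash

python3 -m jog '[[[0,0,-0.3],[0,0,0],1],[[0,0,-0.6],[0,0,0],1],[[0,0,-0.9],[0,0,0],1],[[0,0,-1],[0,0,0],1],[[0,0,-1],[0,0,0],1]]' | tail -5
python3 -m jog '[[[0,0,-0.1],[0,0,0],1],[[0,0,-0.2],[0,0,0],1],[[0,0,-0.3],[0,0,0],1],[[0,0,-0.34],[0,0,0],1],[[0,0,-0.34],[0,0,0],1]]' | tail -5
python3 -m jog '[[[0,0,-0.03],[0,0,0],1],[[0,0,-0.05],[0,0,0],1],[[0,0,-0.05],[0,0,0],1]]' | tail -5
```

```text
position: [505.3, 84.1, 80.9]
ee_rot: [-0.064, 0.792, -0.05, -0.606]
contact_force: [0.6, 0.3, -2.8]
gripper_width: 47.8
grasp_force: 63.7
position: [504.8, 84.0, 45.5]
ee_rot: [-0.064, 0.79, -0.05, -0.607]
contact_force: [0.2, -0.3, -3.1]
gripper_width: 48.1
grasp_force: 63.7
position: [505.1, 84.1, 41.1]
ee_rot: [-0.064, 0.791, -0.05, -0.607]
contact_force: [-0.3, 0.2, -3.1]
gripper_width: 47.6
grasp_force: 63.7
```

```bash

python3 -m jog '[[[0,0,-0.02],[0,0,0],1],[[0,0,-0.03],[0,0,0],1],[[0,0,-0.03],[0,0,0],1]]' | tail -5
python3 -m jog '[[[0,0,-0.02],[0,0,0],1],[[0,0,-0.03],[0,0,0],1],[[0,0,-0.03],[0,0,0],1]]' | tail -5
```

```text
position: [505.3, 84.0, 39.3]
ee_rot: [-0.064, 0.791, -0.051, -0.607]
contact_force: [0.6, 0.9, 1.0]
gripper_width: 47.8
grasp_force: 63.9
position: [505.4, 83.9, 39.0]
ee_rot: [-0.065, 0.79, -0.051, -0.608]
contact_force: [1.9, 2.8, 9.7]
gripper_width: 48.4
grasp_force: 64.2
```

```bash

python3 -m jog '[[[0,0,0.02],[0,0,0],1],[[0,0,0.02],[0,0,0],-0.35],[[0,0,0.02],[0,0,0],-0.35],[[0,0,0.02],[0,0,0],-0.35],[[0,0,0.02],[0,0,0],-0.35],[[0,0,0.02],[0,0,0],-0.35],[[0,0,0.02],[0,0,0],-1],[[0,0,0.02],[0,0,0],-1],[[0,0,0.02],[0,0,0],-1],[[0,0,0.02],[0,0,0],-1]]'
python3 - <<'E'
from h import *
for n in('side','top'):
  w=snap(n,n+'2');K=np.array([[w['fx'],0,w['cx']],[0,w['fy'],w['cy']],[0,0,1.]])
  pr=lambda X:cv2.projectPoints(np.array([X],float),cv2.Rodrigues(np.array(w['R']))[0],np.array(w['t']),K,np.array(w['distortion']))[0].ravel().round(1)
  print(n,pr((523,87,83)),pr((523,87,3)))
w=load('side2');f=w['frame'].astype(int)
m=((f.min(2)>130)&(f.max(2)-f.min(2)<60)).astype(np.uint8)
k,l,st,ce=cv2.connectedComponentsWithStats(m)
for i in range(1,k):
  if st[i,4]>60 and 180<ce[i][0]<300 and 120<ce[i][1]<260: print(st[i],ce[i].round(1))
E
```

```text
clock: 34.2
position: [505.1, 84.1, 37.3]
ee_rot: [-0.064, 0.791, -0.05, -0.606]
contact_force: [0.0, 0.3, 0.1]
gripper_width: 85.3
grasp_force: 0.0
side [240.7 184.2] [240.8 210.1]
top [248.3 203.4] [249.4 204.4]
[223 148  17  21 244] [230. 158.]
[225 167  28  25 373] [234.8 178.8]
[237 188  20  27 342] [245.8 199.5]
```

```bash

python3 -m jog '[[[0.2,0.03,0.054],[0,0,0],-1],[[0.4,0.065,0.11],[0,0,0],-1],[[0.6,0.1,0.165],[0,0,0],-1],[[0.6,0.1,0.5],[0,0,0],-1],[[0.6,0.1,1],[0,0,0],-1],[[0.6,0.1,1],[0,0,0],-1]]'
python3 -c "
from h import *
w=load('side2')
side=snap('side','side3')
f=side['frame'].astype(int)
m=((f.min(2)>130)&(f.max(2)-f.min(2)<60)).astype(np.uint8)
k,l,st,ce=cv2.connectedComponentsWithStats(m)
for i in range(1,k):
  if st[i,4]>60 and 180<ce[i][0]<300 and 120<ce[i][1]<260:
    print(st[i],ce[i].round(1))
    print([ (int(r),int(np.nonzero(l[r]==i)[0].min()),int(np.nonzero(l[r]==i)[0].max())) for r in range(st[i,1],st[i,1]+st[i,3],3)])
s=read_state();delta(down(-90),[460,250,220]);print(s['joints'].round(2))
"
```

```text
clock: 34.9
position: [567.6, 93.9, 143.8]
ee_rot: [-0.065, 0.795, -0.051, -0.601]
contact_force: [0.5, -0.0, 0.8]
gripper_width: 85.4
grasp_force: 0.0
[223 148  17  21 241] [229.9 157.9]
[(148, 233, 234), (151, 226, 234), (154, 223, 237), (157, 223, 237), (160, 223, 237), (163, 223, 239), (166, 223, 227)]
[225 167  28  25 388] [235.1 179.2]
[(167, 229, 238), (170, 228, 239), (173, 226, 241), (176, 225, 241), (179, 226, 241), (182, 226, 252), (185, 226, 251), (188, 226, 234), (191, 231, 234)]
[237 188  19  27 415] [246.4 201. ]
[(188, 250, 251), (191, 241, 253), (194, 237, 254), (197, 238, 255), (200, 238, 255), (203, 238, 255), (206, 239, 255), (209, 239, 255), (212, 239, 252)]
[219 230  65  21 427] [249.2 236.8]
[(230, 225, 226), (233, 224, 256), (236, 223, 278), (239, 222, 283), (242, 221, 223), (245, 220, 222), (248, 219, 221)]
shift [-1.066  1.558  0.789] turn [ 0.5094 -0.4315  0.5693]
[ 0.34  1.04  0.58 -0.26 -2.39 -1.81]
```

Socket 3 stands again: its side-view blob is upright with the skirt at rows 191-215. Now I'll level the tool, return to the earlier yaw and go to socket 1.

```bash

python3 -m jog '[[[0,0,0.2],[0.01,-0.06,0],-1],[[0,0,0.4],[0.02,-0.12,0],-1],[[0,0,0.4],[0.03,-0.18,0],-1],[[0,0,0.4],[0.04,-0.24,0],-1],[[0,0,0.4],[0.05,-0.3,0],-1],[[0,0,0.4],[0.06,-0.36,0],-1],[[0,0,0.4],[0.07,-0.42,0],-1],[[0,0,0.4],[0.08,-0.48,0],-1],[[0,0,0.4],[0.09,-0.54,0],-1],[[0,0,0.4],[0.1025,-0.6145,0],-1],[[0,0,0.4],[0.1025,-0.6145,0],-1]]'
python3 -m jog '[[[0,0.2,0],[0,0,0.07],-1],[[0,0.4,0],[0,0,0.14],-1],[[-0.1,0.6,0],[0,0,0.21],-1],[[-0.2,0.8,0],[0,0,0.28],-1],[[-0.35,1,0],[0,0,0.35],-1],[[-0.35,1,0],[0,0,0.42],-1],[[-0.35,1,0],[0,0,0.49],-1],[[-0.35,1,0],[0,0,0.56],-1],[[-0.35,1,0],[0,0,0.6],-1]]' | tail -6
python3 -m jog '[[[0,0.2,0],[0,0,0.07],-1],[[0,0.4,0],[0,0,0.14],-1],[[-0.1,0.6,0],[0,0,0.21],-1],[[-0.2,0.8,0],[0,0,0.28],-1],[[-0.35,1,0],[0,0,0.35],-1],[[-0.35,1,0],[0,0,0.42],-1],[[-0.35,1,0],[0,0,0.49],-1],[[-0.35,1,0],[0,0,0.56],-1],[[-0.35,1,0],[0,0,0.608],-1],[[-0.35,1,0],[0,0,0.608],-1]]' | tail -6
python3 -c "
from h import *
delta(down(-25.7),[498,309,135])"
```

```text
clock: 36.05
position: [560.0, 92.5, 176.7]
ee_rot: [-0.081, 0.997, 0.001, -0.003]
contact_force: [0.3, 0.9, 0.1]
gripper_width: 85.4
grasp_force: 0.0
clock: 36.95
position: [530.1, 194.2, 176.7]
ee_rot: [-0.653, 0.757, -0.0, -0.003]
contact_force: [-0.2, 0.6, -0.9]
gripper_width: 85.8
grasp_force: 0.0
clock: 37.95
position: [495.1, 294.1, 176.7]
ee_rot: [0.975, -0.223, 0.001, 0.002]
contact_force: [0.6, 0.4, 0.4]
gripper_width: 85.2
grasp_force: 0.0
shift [ 0.029  0.149 -0.417] turn [0.0022 0.0005 0.0004]
```

```bash

python3 -m jog '[[[0.03,0.15,-0.2],[0,0,0],-1],[[0.03,0.15,-0.42],[0,0,0],-1],[[0.03,0.15,-0.42],[0,0,0],-1],[[0.03,0.15,-0.42],[0,0,0],-1]]' | tail -5
python3 - <<'E'
from h import *
w=snap('wrist','w20');K=np.array([[w['fx'],0,w['cx']],[0,w['fy'],w['cy']],[0,0,1.]])
pr=lambda c:cv2.projectPoints(np.array([c],float),cv2.Rodrigues(np.array(w['R']))[0],np.array(w['t']),K,np.array(w['distortion']))[0].ravel()
print(hole(w,*pr((498,310.8,83)),83,20)); print(hole(w,*pr((506,196.9,83)),83,20))
# hex skirt yaw of s1: compare predicted silhouette of prism for both yaws
f=w['frame'].astype(int); m=((f.min(2)>90)&(f[...,2]-f[...,0]<40)).astype(np.uint8)
c=hole(w,*pr((498,310.8,83)),83,20)[0]
for yaw in (15.8,45.8):
  a=np.radians(yaw+30+60*np.arange(6)); pts=[pr((c[0]+25.4*np.cos(t),c[1]+25.4*np.sin(t),z)) for t in a for z in(3,48)]
  h=cv2.convexHull(np.array(pts,np.float32)).astype(int); q=np.zeros_like(m);cv2.fillConvexPoly(q,h,1)
  ring=cv2.dilate(q,np.ones((15,15)))
  print(yaw,(m&q).sum(),((1-m)&q).sum(),(m&(ring-q)).sum())
E
```

```text
position: [498.3, 308.9, 135.1]
ee_rot: [0.975, -0.223, 0.001, 0.002]
contact_force: [-0.3, -0.5, 0.5]
gripper_width: 85.5
grasp_force: 0.0
(array([498. , 310.6]), array([11.4, 11.4]), 15.8)
(array([506. , 196.5]), array([11.7, 11.5]), 52.1)
15.8 2926 478 549
45.8 3078 350 390
```

```bash
python3 - <<'E'
from h import *
def test(name,c,tag):
  w=load(name);K=np.array([[w['fx'],0,w['cx']],[0,w['fy'],w['cy']],[0,0,1.]])
  pr=lambda c:cv2.projectPoints(np.array([c],float),cv2.Rodrigues(np.array(w['R']))[0],np.array(w['t']),K,np.array(w['distortion']))[0].ravel()
  f=w['frame'].astype(int); m=((f.min(2)>90)&(f[...,2]-f[...,0]<40)).astype(np.uint8)
  best=[]
  for yaw in range(0,60,5):
    b=1e9
    for dx in range(-4,5,2):
     for dy in range(-4,5,2):
      a=np.radians(yaw+30+60*np.arange(6)); pts=[pr((c[0]+dx+25.4*np.cos(t),c[1]+dy+25.4*np.sin(t),z)) for t in a for z in(3,48)]
      q=np.zeros_like(m);cv2.fillConvexPoly(q,cv2.convexHull(np.array(pts,np.float32)).round().astype(int),1)
      col=[pr((c[0]+dx+16*np.cos(t),c[1]+dy+16*np.sin(t),z)) for t in np.arange(0,6.3,.3) for z in(48,83)]
      k=q.copy();cv2.fillConvexPoly(k,cv2.convexHull(np.array(col,np.float32)).round().astype(int),1)
      reg=cv2.dilate(k,np.ones((9,9))); b=min(b,((m!=k)&(reg>0)).sum())
    best.append(int(b))
  print(tag,best)
test('w1',(497.9,310.8),'s1 ');test('w1',(504.6,196.8),'s2 exp 0');test('w1',(526.3,92.8),'s3 exp 46');test('w3',(526.5,92.5),'s3 exp46');test('w9',(504.7,196.2),'s2 exp 0');test('w20',(498,310.6),'s1')
E
```

```text
s1  [240, 270, 282, 287, 299, 283, 247, 219, 172, 177, 182, 208]
s2 exp 0 [185, 182, 232, 263, 285, 304, 313, 319, 304, 270, 248, 204]
s3 exp 46 [298, 322, 354, 365, 373, 376, 336, 312, 229, 203, 226, 268]
s3 exp46 [602, 655, 704, 723, 706, 674, 623, 558, 487, 416, 459, 536]
s2 exp 0 [426, 443, 516, 585, 626, 653, 666, 648, 630, 571, 526, 447]
s1 [564, 596, 645, 651, 643, 629, 570, 496, 415, 382, 421, 494]
```

The silhouette test gives socket 1 a hex yaw of 46°, so it needs a +6° turn. I'll grip it and carry it with the rim well above the other sockets.

```bash

python3 -m jog '[[[0,0.015,-0.35],[0,0,0],-1],[[0,0.015,-0.65],[0,0,0],-1],[[0,0.015,-0.75],[0,0,0],-1],[[0,0.015,-0.75],[0,0,0],1],[[0,0.015,-0.75],[0,0,0],1],[[0,0.015,-0.75],[0,0,0],1],[[0,0.015,-0.75],[0,0,0],1],[[0,0.015,-0.75],[0,0,0],1],[[0,0.015,-0.75],[0,0,0],1],[[0,0.015,-0.75],[0,0,0],1],[[0,0.015,-0.75],[0,0,0],1]]'
python3 -c "
from h import *
held('w21',23)"
python3 -m jog '[[[0,0,0.4],[0,0,0],1],[[0,0,0.8],[0,0,0],1],[[0,0,1],[0,0,0],1],[[0,0,1],[0,0,0.053],1],[[0,0,1],[0,0,0.053],1]]'
python3 -m jog '[[[0,0,0.1],[0,0,0],1],[[0,0,0.2],[0,0,0],1],[[0,0,0.2],[0,0,0],1]]' | grep posi
```

```text
clock: 39.5
position: [498.8, 310.9, 62.2]
ee_rot: [0.975, -0.223, 0.002, 0.001]
contact_force: [-1.6, -1.7, 6.3]
gripper_width: 30.0
grasp_force: 59.0
tcp [498.8 310.9  62.2] hole [499.6 311. ] [12.6 12.7] 15.6 off [0.8 0.1]
clock: 40.05
position: [497.6, 310.4, 160.5]
ee_rot: [0.986, -0.169, 0.001, 0.001]
contact_force: [0.2, -0.1, -4.3]
gripper_width: 30.2
grasp_force: 60.9
position: [499.1, 311.3, 182.1]
```

```bash

for i in 1; do python3 -m jog '[[[0,-0.5,0],[0,0,0],1],[[0.03,-1,0],[0,0,0],1],[[0.03,-1,0],[0,0,0],1]]' | grep posi;done
python3 -m jog '[[[0,-0.5,0],[0,0,0],1],[[0.03,-1,0],[0,0,0],1],[[0.03,-1,0],[0,0,0],1]]' | grep posi
python3 -m jog '[[[0,-0.5,0],[0,0,0],1],[[0.03,-1,0],[0,0,0],1],[[0.03,-1,0],[0,0,0],1]]' | grep posi
python3 -m jog '[[[0,-0.5,0],[0,0,0],1],[[0.03,-1,0],[0,0,0],1],[[0.03,-1,0],[0,0,0],1]]' | grep posi
python3 -m jog '[[[0,-0.5,0],[0,0,0],1],[[0.03,-0.9,0],[0,0,0],1],[[0.03,-1,0],[0,0,0],1],[[0.03,-1,0],[0,0,0],1]]' | grep posi
python3 -m jog '[[[0,-0.25,0],[0,0,0],1],[[0,-0.25,-0.3],[0,0,0],1],[[0,-0.25,-0.45],[0,0,0],1],[[0,-0.25,-0.45],[0,0,0],1],[[0,-0.25,-0.45],[0,0,0],1]]' | tail -6
python3 -c "
from h import *
held('w22',20.8)"
```

```text
position: [499.7, 205.6, 179.9]
position: [503.0, 106.0, 180.1]
position: [506.6, 6.5, 180.1]
position: [510.2, -93.3, 180.2]
position: [513.3, -190.1, 179.9]
clock: 42.45
position: [513.9, -213.5, 135.7]
ee_rot: [0.986, -0.167, 0.002, 0.001]
contact_force: [1.0, -0.4, -2.9]
gripper_width: 30.0
grasp_force: 62.5
tcp [ 514.4 -213.7  136.4] hole [ 514.  -212.9] [12.8 12.9] 21.6 off [-0.4  0.8]
```

```bash

python3 -m jog '[[[0.01,-0.027,-0.1],[0,0,0],1],[[0.01,-0.027,-0.2],[0,0,0],1],[[0.01,-0.027,-0.2],[0,0,0],1],[[0.01,-0.027,-0.2],[0,0,0],1]]' | tail -5
python3 -c "
from h import *
held('w23',20.8)"
python3 -m jog '[[[0,0,-0.07],[0,0,0],1],[[0,0,-0.14],[0,0,0],1],[[0,0,-0.2],[0,0,0],1],[[0,0,-0.22],[0,0,0],1],[[0,0,-0.22],[0,0,0],1]]' | tail -5
python3 -c "
from h import *
held('w24',20.8)"
```

```text
position: [513.9, -217.2, 114.8]
ee_rot: [0.986, -0.168, 0.001, 0.001]
contact_force: [-0.8, -0.4, -3.6]
gripper_width: 30.0
grasp_force: 62.6
tcp [ 514.2 -217.3  115.3] hole [ 513.8 -216.6] [12.9 13. ] 21.9 off [-0.4  0.7]
position: [513.8, -217.1, 92.7]
ee_rot: [0.986, -0.168, 0.001, 0.001]
contact_force: [0.9, 0.5, -3.4]
gripper_width: 30.0
grasp_force: 62.6
tcp [ 514.1 -217.2   93.1] hole [ 513.8 -216.5] [12.9 12.9] 21.7 off [-0.3  0.7]
```

```bash

python3 -m jog '[[[0.012,0.01,0],[0,0,0],1],[[0.012,0.01,-0.02],[0,0,0],1],[[0.012,0.01,-0.04],[0,0,0],1],[[0.012,0.01,-0.06],[0,0,0],1],[[0.012,0.01,-0.06],[0,0,0],1]]' | tail -5
python3 -m jog '[[[0,0,-0.02],[0,0,0],1],[[0,0,-0.04],[0,0,0],1],[[0,0,-0.04],[0,0,0],1]]' | tail -5
python3 -c "
from h import *
held('w25',20.8)"
```

```text
position: [515.0, -216.1, 86.9]
ee_rot: [0.986, -0.168, 0.001, 0.001]
contact_force: [-0.5, 0.2, -3.1]
gripper_width: 30.0
grasp_force: 62.6
position: [515.4, -216.1, 83.2]
ee_rot: [0.986, -0.168, 0.002, 0.001]
contact_force: [-0.1, 0.7, -3.1]
gripper_width: 30.0
grasp_force: 62.8
tcp [ 515.4 -216.1   83.2] hole [ 515.1 -215.4] [12.9 13.2] 21.5 off [-0.3  0.7]
```

```bash

python3 -m jog '[[[0,0,-0.02],[0,0,0],1],[[0,0,-0.04],[0,0,0],1],[[0,0,-0.06],[0,0,0],1],[[0,0,-0.06],[0,0,0],1]]' | tail -5
python3 -m jog '[[[0,0,-0.02],[0,0,0],1],[[0,0,-0.04],[0,0,0],1],[[0,0,-0.06],[0,0,0],1],[[0,0,-0.06],[0,0,0],1]]' | tail -5
```

```text
position: [515.4, -215.9, 76.9]
ee_rot: [0.986, -0.168, 0.002, 0.001]
contact_force: [0.5, 2.1, -4.1]
gripper_width: 30.1
grasp_force: 62.6
position: [515.5, -216.1, 71.3]
ee_rot: [0.986, -0.168, 0.002, 0.001]
contact_force: [0.3, 2.9, -1.4]
gripper_width: 29.9
grasp_force: 63.0
```

```bash

python3 -m jog '[[[0,0,-0.01],[0,0,0],1],[[0,0,-0.015],[0,0,0],1],[[0,0,-0.015],[0,0,0],1],[[0,0,-0.015],[0,0,0],1]]'
python3 - <<'E'
from h import *
held('w26',20.8)
t=snap('top','top3');K=np.array([[t['fx'],0,t['cx']],[0,t['fy'],t['cy']],[0,0,1.]])
pr=lambda c:cv2.projectPoints(np.array([c],float),cv2.Rodrigues(np.array(t['R']))[0],np.array(t['t']),K,np.array(t['distortion']))[0].ravel()
f=t['frame'].astype(int);m=((f.min(2)>130)).astype(np.uint8);m[:150]=0;m[260:]=0
k,l,st,ce=cv2.connectedComponentsWithStats(m)
for i in range(1,k):
  if st[i,4]>60: print(st[i],ce[i].round(1))
print(pr((503,195,83)),pr((525,86,83)))
for c in((503,195,83),(525,86,83)):
  try:
    u,v=pr(c); print(hole(t,u,v,83,8)); 
    X=np.array([dep(t,a,b) for a in range(int(u)-8,int(u)+9) for b in range(int(v)-8,int(v)+9)]); k=X[:,2]>72; print(k.sum(),X[k].mean(0))
  except Exception as e: print(e)
E
```

```text
clock: 45.55
position: [515.8, -216.3, 71.2]
ee_rot: [0.986, -0.168, 0.002, 0.001]
contact_force: [-1.4, 3.1, 5.9]
gripper_width: 29.9
grasp_force: 63.7
tcp [ 515.8 -216.3   71.2] hole [ 515.4 -215.6] [13.  13.1] 21.4 off [-0.4  0.7]
[ 297  164   91   52 1473] [360.4 193.3]
[ 288  169  143   91 4650] [328.7 215.1]
[240 191  18  19 245] [248.5 200. ]
[200 204  20  17 225] [209.2 211.8]
[206.92198586 212.1681274 ] [248.63517824 202.6152062 ]
(array([503. , 195.8]), array([11.9, 11.8]), 49.0)
122 [502.0986679  192.5608668   92.55554658]
(array([533.7,  88.3]), array([9.7, 9.4]), 12.5)
125 [531.8009403   86.16246131 101.98328067]
```

The socket is seated: it stops at the predicted height and the force rises. Both other sockets stand upright on the mat with their drive holes facing up, so I'm handing in.

```bash
python3 -c "
from bench import job_done
print(job_done())"
```

```text
the job is handed in; nothing more can be done
None
```

Socket 1 (the one farthest from the plate) fits: it is seated flush on the ringed nut and still gripped, and both other sockets stand upright on the mat, though I knocked one over in passing and had to stand it back up, and I viewed 11 pictures instead of the allowed 10.

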